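Secure the instrument cassette and hold its lid at the balance point

TASK

The open instrument cassette goes into the washer without its lid: swing the hold-down bar over the instruments and press it until it snaps under its spring catch. Then take the lid, which leans back on its stop, by its handle and bring it to its balance point, a little to the closing side of upright, where it wants to fall neither shut nor back, so that I can draw the unloaded hinge pins. Finish while holding it there, still, by the handle; do not let it drop towards shut, and keep the instruments in the cassette and the other things on the desk in their places.

Things in the scene. Friction and masses are not known exactly. Their poses are not given: they have to be found in the camera images.
- cassette: base of a slotted steel instrument cassette, 124 x 190 mm, walls up to 24 mm, fixed on the desk. Origin: centre of its underside, at desk height. z up; y along the 190 mm length, parallel to both hinges; x from the front wall (-62 mm, spring catch) to the back wall (+62 mm, lid hinge). The x axis points roughly to the robot's left, and the open lid leans out to that side
- clamp_bar (a joint): hold-down bar: steel strap 14 mm wide, 2.5 mm thick, across the cassette at y = 0, 99 mm from hinge axis to cross pin. 0 = down on its stop with the pin under the catch; grows as the free end rises (rad); starts at 0.7 to 1.2. Stiff hinge: stays where left, moves with 0.5 to 1 N at the end. At about 0.08 the pin meets the catch's nose; 5 to 10 N down on the press pad snaps it past
- bar_hinge (a point): point on the bar's hinge axis (axis along the cassette's y), at x = +52, y = 0, z = 24 mm of the cassette
- press_pad (a point): centre of the top of the round black rubber pad, 17 mm across, on the bar, 77 mm from its hinge axis along the bar and 7.8 mm over the strap's mid-plane, on the side away from the instruments (closed: at x = -25, y = 0, z = 31.8 mm of the cassette). Raised, the pad faces up and towards the lid
- catch (a joint): spring catch inside the front wall: an upright steel leaf 14 mm wide with a rolled nose (centre at x = -50, y = 0, z = 26 mm of the cassette, 5 mm thick). 0 = at rest; grows as it is pushed outwards (rad); it springs back over the bar's pin by itself
- lid_angle (a joint): lid: slotted steel pan 124 x 190 x 16 mm, very free hinge at the back rim, 0.25 kg with handle (varies by a fifth). 0 = shut, grows as it opens (rad); 1.571 = sheet upright; 2.62 = leaning back on its stop, the start. Its sheet lies 15 mm off the hinge line, so it balances at 1.412 (0.16 to the closing side of upright) and falls either way if let go. About 1.1 N lifts the handle off the stop
- lid: the lid with its handle as one body; its origin lies on the hinge axis; shut, its axes are the cassette's, and they turn with it about y
- lid_hinge (a point): point on the lid's hinge axis (axis along the cassette's y), at x = +66, y = 0, z = 24 mm of the cassette
- lid_handle (a point): lid's handle: straight round black rubber bar 10 mm thick, 84 mm long, parallel to the hinge, on two thin arms 96 mm apart, 40 mm clear of the lid's front edge. This point: the bar's middle. With the lid at angle a it lies, from the hinge axis, 168 cos(a) - 8 sin(a) mm towards the cassette's front (-x) and 168 sin(a) + 8 cos(a) mm up
- forceps_a: steel forceps, 17 x 131 x 9 mm, loose on the two grey rails in the cassette, nearest the back; origin: underside centre
- forceps_b: a second steel forceps, the same size, loose in the middle of the cassette; origin: underside centre
- scalpel_handle: flat steel scalpel handle without a blade, 10 x 140 x 4 mm, loose in the cassette, nearest the front; origin: underside centre
- vial: small glass injection vial, 18 mm wide and 36 mm tall, standing loose to the right of the cassette; stays where it is
- saline_ampoule: small plastic ampoule, 18 mm wide and 61 mm tall, standing loose beyond the cassette; stays where it is
- sample_cup: clear cup with capped tubes, 49 mm wide and 66 mm tall, loose at the left of the desk; stays where it is
Mind the look-alikes: they are no part of the job. Of the things shaped like the scalpel_handle, the steel one is meant.

How it is judged:
On the way:
1. the hold-down bar lies fully down with its pin under the sprung-back catch while the lid still leans back near its stop (value of joint clamp_bar below 0.04 rad and value of joint catch below 0.05 rad and value of joint lid_angle above 2.4 rad), for 0.2 s.
At the end, for the whole second after the job is handed in: Bar below 0.04 rad under the sprung-back catch (below 0.05 rad); lid at rest (under 0.05 rad/s) within 0.06 rad of its balance at 1.412 rad, fingers on its handle (over 0.3 N); instruments in the cassette; vial, ampoule and cup moved under 20 mm (value of joint clamp_bar below 0.04 rad and value of joint catch below 0.05 rad and value of joint lid_angle between 1.352 and 1.472 rad and velocity of joint lid_angle between -0.05 and 0.05 rad/s and contact force between the fingers and lid above 0.3 N and distance between the grasp point and lid_handle below 0.05 m and z of forceps_a in the frame of cassette between 0.002 and 0.02 m and x of forceps_a in the frame of cassette between -0.06 and 0.06 m and y of forceps_a in the frame of cassette between -0.04 and 0.04 m and z of forceps_b in the frame of cassette between 0.002 and 0.02 m and x of forceps_b in the frame of cassette between -0.06 and 0.06 m and y of forceps_b in the frame of cassette between -0.04 and 0.04 m and z of scalpel_handle in the frame of cassette between 0.002 and 0.02 m and x of scalpel_handle in the frame of cassette between -0.06 and 0.06 m and y of scalpel_handle in the frame of cassette between -0.04 and 0.04 m and distance of each of vial, saline_ampoule, sample_cup from where it was at the start of the episode below 0.02 m); the arm keeps its last pose, push and grip.
It fails at once if the lid drops towards shut (below 1.0 rad) (value of joint lid_angle below 1 rad).
It fails at once if the vial is pushed 20 mm or more from its place (distance of vial from where it was at the start of the episode above 0.02 m).
It fails at once if the saline ampoule is pushed 20 mm or more from its place (distance of saline_ampoule from where it was at the start of the episode above 0.02 m).
It fails at once if the sample cup is pushed 20 mm or more from its place (distance of sample_cup from where it was at the start of the episode above 0.02 m).
It also fails if it takes over 48 s, if anything falls off the work surface, if the arm or the gripper's body presses on something with over 40 N, if the wrist force passes 120 N, or if a joint passes its speed limit or range.

ROBOT

A 6-joint arm with a two-finger parallel gripper is mounted at the origin on a cart in front of the work surface, level with it; the furniture and walls round the work are solid. World frame = base frame: x ahead of the robot, y to its left, z up, the work surface at z = 0. Lengths are in m, angles in rad, forces in N, time in s.
With the tool pointing down it reaches from about 0.35 to 0.85 m from the base axis. Payload 8.1 kg.
Tool frame: the origin (TCP) lies at the centre of the arm's flange, where the gripper is bolted on; the fingertips stand 186 mm ahead of it and the grasp point (between the pads) lies 167 mm ahead of it; z points along the fingers, y is the line along which they close (so a half turn about z gives the same grasp; the last joint's range is limited). The gripper opens to 93 mm and grips with 3 to 60 N. Pads are 15 mm wide; open, the fingers measure 128 mm over their backs; the gripper's body (75 mm by 188 mm) begins 65 mm behind the grasp point.
Start: joints at [-1.411, 0.13, 1.488, -0, 1.523, -0.085], TCP at [0.145, -0.582, 0.405] pointing down, gripper open.
Joint ranges: [-2.96, 2.96], [-0.89, 2.26], [0.02, 2.5], [-1.34, 4.48], [0, 2.73], [-2.66, 2.66]. Speed limits (rad/s): [2.39, 2.39, 2.79, 3.14, 3.14, 3.14].

INTERFACE

Orientations are given as a rotation vector (axis times angle).
In Python, from plant import robot gives the robot as it stands.
- The arm moves only by the tool apply_moves, never from a script. Its argument "series" is a list of rows, each a list of 2 entries, a list of its own where there are three numbers: the shift along the tool's x, y, z in mm, then the turn, a rotation vector about the tool's x, y, z in rad. A call has 1 to 12 rows; each row shifts and turns the commanded pose from where the row before left it, along the tool's axes as they then stand; what a row does not reach is not made up. A row lasts 1/12 s, in which the tool goes at most 41.7 mm and 7.16 degrees, less where a joint would pass 70% of its speed; a pose out of reach is approached as far as the arm can. A call is refused whole if a number of a shift passes 41.7 or a number of a turn 0.125, either way. A call with a gripper value outside its range is refused whole. "claw" is the opening, from 0 (shut) to 1 (fully open), set as the call begins (left out, the last holds). The fingers move at their own pace and stop on an object; "newtons" is the grip in N (left out, the last holds). Time passes only in rows, so rows that do not move let the fingers close. It gives the time, the measured TCP pose, the force, the opening and the grip force at its end, in the units of the state.
- robot.read_state(): the state, without advancing time (a new reading comes with each control period).
- robot.read_camera(name): name is "scene" or "top" or "wrist"; returns (picture, depth): 420x560x3 uint8, blue, green, red; 420x560 float32, m along the optical axis (not along the pixel's ray), 0 where there is no reading.
- robot.calibration(name): a dict with "fx", "fy", "cx", "cy" (pixels), "D" ([k1, k2, p1, p2, k3] as OpenCV has them; the pictures are not rectified), "extrinsics" (4x4, takes a point from world to camera coordinates). Camera axes: x right, y down, z forward; pixel columns grow to the right and rows downward; lengths in m; the calibration is good to about 2 mm. A picture is of the moment at which its call begins: read the wrist's pose just before it. calibration takes no time and is no camera call; for the wrist camera it gives the pose at the moment of the call.
- robot.close_job(): hands the job in; it is judged then, once.
The state is a dict: "t": time; "q": joint angles; "dq": joint speeds; "joint_torque": joint torques, N m; "tool_pos": TCP position; "orientation": TCP orientation; "force": force on the tool from outside, world axes, zero at the start; "wrist_torque": the same for the moment, N m; "opening": finger opening in m; "gripper_force": force on a finger pad.
Only numpy, scipy, OpenCV 4.12 (cv2) and the standard library are available. Lean on these libraries where they do the work, as an engineer would, in place of code of your own. Each camera call takes 0.05 s, during which the arm holds its last target. There are 200 camera calls.

## Working session

There is one attempt and no reset: what is moved stays moved. The work goes in short steps, Python scripts to look and compute and a tool call to move; the robot and the scene stay as the last step left them, time stands still between calls to the robot, and variables do not carry over. Pictures are saved under pics/ and viewed, at most 10 in all, crops included, and the job is handed in when it is done.

Besides the shell and the picture viewer there is one more tool, called after ">>>" by a JSON object that holds its "name" and its "arguments". apply_moves: Moves the arm, as the interface text tells. Its arguments: {"type":"object","properties":{"series":{"type":"array"},"claw":{"type":"number"},"newtons":{"type":"number"}},"required":["series"]}

```bash
mkdir -p pics; ls; cat > h.py <<'E'
import numpy as np, cv2
from plant import robot
def snap(n,f):
    c=robot.calibration(n); im,d=robot.read_camera(n); cv2.imwrite('pics/%s.png'%f,im); np.savez('pics/%s.npz'%f,im=im,d=d,**{k:np.array(v) for k,v in c.items()}); return im,d,c
def K(c): return np.array([[c['fx'],0,c['cx']],[0,c['fy'],c['cy']],[0,0,1]],float)
def cloud(d,c):
    h,w=d.shape; u,v=np.meshgrid(np.arange(w),np.arange(h))
    p=cv2.undistortPoints(np.stack([u,v],-1).reshape(-1,1,2).astype(np.float64),K(c),np.array(c['D'],float)).reshape(h,w,2)
    P=np.dstack([p[...,0]*d,p[...,1]*d,d]); E=np.array(c['extrinsics']); 
    return (P-E[:3,3])@E[:3,:3]
def proj(X,c):
    E=np.array(c['extrinsics']); r,_=cv2.Rodrigues(E[:3,:3])
    return cv2.projectPoints(np.array(X,float).reshape(-1,1,3),r,E[:3,3],K(c),np.array(c['D'],float))[0].reshape(-1,2)
E
python3 - <<'E'
from h import *
for n in('scene','top'):
    im,d,c=snap(n,n+'0'); print(n,np.array(c['extrinsics']).round(3).tolist(),c['fx'])
s=robot.read_state();print(s)
E
```

```text
pics
scene [[-0.202, 0.979, 0.006, 0.125], [0.761, 0.161, -0.629, -0.432], [-0.617, -0.122, -0.778, 1.747], [0.0, 0.0, 0.0, 1.0]] 412.3425691442355
top [[-0.017, -1.0, -0.014, 0.019], [-0.994, 0.018, -0.105, 0.612], [0.105, 0.012, -0.994, 1.425], [0.0, 0.0, 0.0, 1.0]] 534.605664182994
{'t': 0.1, 'q': array([-1.41141117e+00,  1.31055176e-01,  1.48914451e+00,  1.01995752e-05,
        1.52300328e+00, -8.53948378e-02]), 'dq': array([-0.00048148, -0.00121742, -0.00464568, -0.001499  , -0.00035727,
       -0.0010386 ]), 'joint_torque': array([-3.43321062e-04, -5.61344147e+01, -4.93092227e+01,  7.68477051e-02,
        2.92020023e-02, -4.92926779e-05]), 'tool_pos': array([ 0.14540016, -0.58190778,  0.40382451]), 'orientation': array([-3.11649511e+00, -3.83343027e-01,  7.75256119e-05]), 'force': array([-0.33544143, -0.66178177, -0.09473253]), 'wrist_torque': array([-0.03758407, -0.04738763, -0.03956207]), 'gripper_force': 0.0, 'opening': 0.09266290079391855}
```

View pics/scene0.png

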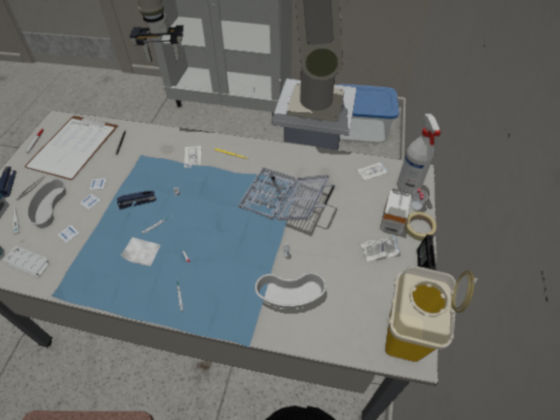

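View pics/top0.png

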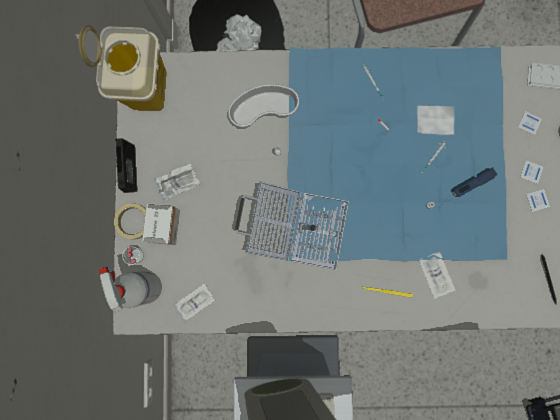

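The top view shows the cassette at about (320,230) and its lid with the handle at (242,215). The vial is at (431,205), the ampoule at (277,151) and the cup at (133,255). Next I'll enlarge the cassette.

```bash
python3 - <<'E'
from h import *
im=cv2.imread('pics/top0.png'); cv2.imwrite('pics/crop1.png',cv2.resize(im[170:280,220:360],None,fx=5.6,fy=5.4,interpolation=cv2.INTER_CUBIC))
z=np.load('pics/top0.npz');c={k:z[k] for k in z};c={k:(float(v) if v.ndim==0 else v) for k,v in c.items() if k not in('im',)}
P=cloud(z['d'],c)
for u,v in [(308,227),(312,228),(300,226),(238,215),(242,210),(243,225),(237,232),(345,200),(335,265),(320,183),(431,205),(277,151),(270,220),(255,186)]:
    print(u,v,P[v,u].round(4))
E
```

```text
308 227 [ 0.5504 -0.0516  0.0653]
312 228 [ 0.5453 -0.0608  0.1013]
300 226 [ 0.5555 -0.0309  0.0336]
238 215 [0.5819 0.1296 0.1073]
242 210 [0.5952 0.1197 0.1022]
243 225 [ 0.5637  0.1273 -0.0052]
237 232 [0.5383 0.1331 0.1018]
345 200 [ 0.6248 -0.1552  0.0286]
335 265 [ 0.4487 -0.1245  0.013 ]
320 183 [ 0.6761 -0.0893  0.0072]
431 205 [ 0.6064 -0.3878  0.0328]
277 151 [0.7601 0.0279 0.0495]
270 220 [0.5719 0.0495 0.0512]
255 186 [0.6713 0.0919 0.0054]
```

View pics/crop1.png

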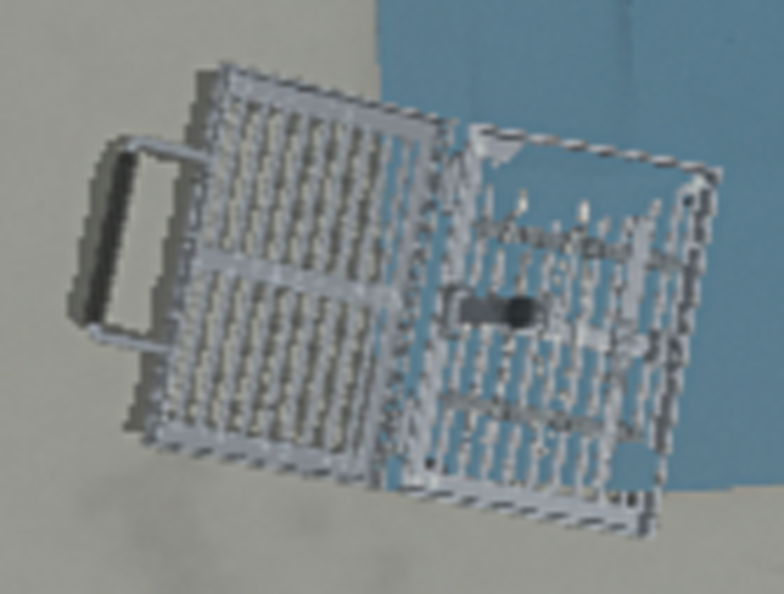

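The crop shows the cassette rim corners at crop pixels (472,128), (718,172), (650,535) and (405,490). The pad is at (520,312) and the handle bar runs from (128,150) to (95,322). I'll fit the pose from these.

```bash
cat >> h.py <<'E'
def load(f):
    z=np.load('pics/%s.npz'%f); return z['im'],z['d'],{k:(float(z[k]) if z[k].ndim==0 else z[k]) for k in z if k not in('im','d')}
def cas(p,X):
    X=np.atleast_2d(X); ca,sa=np.cos(p[2]),np.sin(p[2]); return np.c_[p[0]+ca*X[:,0]-sa*X[:,1],p[1]+sa*X[:,0]+ca*X[:,1],X[:,2]]
def handle(a,y=0,): return np.array([.066-(.168*np.cos(a)-.008*np.sin(a)),y,.024+.168*np.sin(a)+.008*np.cos(a)])
def pad(b): return np.array([.052-(.077*np.cos(b)-.0078*np.sin(b)),0,.024+.077*np.sin(b)+.0078*np.cos(b)])
E
python3 - <<'E'
from h import *
from scipy.optimize import least_squares
im,d,c=load('top0')
f=lambda q:np.c_[220+(q[:,0]+.5)/5.6-.5,170+(q[:,1]+.5)/5.4-.5]
px=f(np.array([[472,128],[718,172],[650,535],[405,490.]]))
hx=f(np.array([[131,150],[95,322.]])); pd=f(np.array([[520,312.]]))
C=np.array([[62,-95,24],[-62,-95,24],[-62,95,24],[62,95,24]])/1000
H=np.array([handle(2.62,-.042),handle(2.62,.042)])
def res(p): return np.r_[(proj(cas(p,C),c)-px).ravel(),(proj(cas(p,H),c)-hx).ravel(),(proj(cas(p,pad(p[3])),c)-pd).ravel()]
s=least_squares(res,[.56,-.08,1.4,1.0],loss='soft_l1');print(s.x,res(s.x).round(2))
p=s.x;print('pad',cas(p,pad(p[3])),'handle',cas(p,handle(2.62)),'hbal',cas(p,handle(1.412)))
np.save('pose.npy',p)
P=cloud(d,c).reshape(-1,3);Q=P-[p[0],p[1],0];ca,sa=np.cos(p[2]),np.sin(p[2]);L=np.c_[ca*Q[:,0]+sa*Q[:,1],-sa*Q[:,0]+ca*Q[:,1],Q[:,2]]
m=(abs(L[:,1])<.02)&(L[:,2]>.045)&(L[:,0]<.05)&(L[:,0]>-.08);print((L[m]*1000).round(0).tolist()[:60])
m=(abs(L[:,1])<.05)&(L[:,2]>.09)&(L[:,0]>.19);print(m.sum(),L[m].mean(0),L[m].min(0),L[m].max(0))
E
```

```text
[ 0.54257781 -0.08498626  1.36459752  1.08926884] [ 0.09 -0.85  0.66 -0.62  0.4   0.75 -0.9   0.41 -0.2   0.19 -0.14 -0.
  0.01 -0.03]
pad [[ 0.5473384  -0.06222705  0.09585666]] handle [[0.58672945 0.12609212 0.10077174]] hbal [[ 0.55226892 -0.03865542  0.19115132]]
[[26.0, -8.0, 94.0], [23.0, -9.0, 90.0], [43.0, -6.0, 47.0], [40.0, -5.0, 61.0], [38.0, -6.0, 56.0], [35.0, -6.0, 61.0], [33.0, -6.0, 67.0], [30.0, -6.0, 74.0], [28.0, -5.0, 96.0], [25.0, -6.0, 95.0], [23.0, -6.0, 102.0], [20.0, -7.0, 98.0], [18.0, -7.0, 101.0], [16.0, -7.0, 108.0], [11.0, -7.0, 119.0], [8.0, -8.0, 110.0], [42.0, -3.0, 47.0], [40.0, -3.0, 54.0], [37.0, -3.0, 63.0], [35.0, -3.0, 66.0], [32.0, -4.0, 68.0], [30.0, -3.0, 80.0], [28.0, -3.0, 96.0], [25.0, -3.0, 102.0], [23.0, -3.0, 102.0], [20.0, -4.0, 103.0], [18.0, -4.0, 104.0], [15.0, -5.0, 102.0], [13.0, -5.0, 111.0], [10.0, -5.0, 114.0], [8.0, -5.0, 116.0], [42.0, -0.0, 49.0], [39.0, -1.0, 49.0], [37.0, -1.0, 58.0], [34.0, -1.0, 65.0], [32.0, -1.0, 72.0], [29.0, -1.0, 74.0], [27.0, 0.0, 100.0], [25.0, -0.0, 105.0], [22.0, -1.0, 104.0], [20.0, -1.0, 102.0], [17.0, -2.0, 94.0], [15.0, -2.0, 105.0], [12.0, -2.0, 107.0], [10.0, -2.0, 116.0], [7.0, -3.0, 111.0], [44.0, 3.0, 47.0], [41.0, 2.0, 52.0], [39.0, 2.0, 56.0], [36.0, 2.0, 62.0], [34.0, 2.0, 65.0], [31.0, 2.0, 70.0], [29.0, 2.0, 88.0], [27.0, 3.0, 99.0], [24.0, 2.0, 101.0], [22.0, 2.0, 102.0], [19.0, 2.0, 104.0], [17.0, 1.0, 101.0], [14.0, 1.0, 107.0], [12.0, 0.0, 110.0]]
4958 [0.58566986 0.00114815 0.35025408] [ 0.19007578 -0.04998255  0.09000658] [0.6192184  0.04999914 0.56266508]
```

>>> {"name": "apply_moves", "arguments": {"series": [[[0,0,0],[0,0,0.113]],[[0,0,0],[0,0,0.113]],[[0,0,0],[0,0,0.113]],[[0,0,0],[0,0,0.112]],[[16,-35,0],[0,0,0]],[[16,-35,0],[0,0,0]],[[16,-35,0],[0,0,0]],[[16,-35,0],[0,0,0]],[[16,-35,0],[0,0,0]],[[16,-35,0],[0,0,0]],[[16,-35,0],[0,0,0]],[[16,-35,0],[0,0,0]]], "claw": 0, "newtons": 8}}

```text
t: 1.1
tool_pos: [0.3286, -0.3325, 0.4044]
orientation: [-3.125, 0.324, 0.0]
force: [1.7, -0.0, 0.2]
opening: 0.0175
gripper_force: 0.0
```

>>> {"name": "apply_moves", "arguments": {"series": [[[16,-35,0],[0,0,0]],[[16,-35,0],[0,0,0]],[[16,-35,0],[0,0,0]],[[16,-35,0],[0,0,0]],[[16,-35,0],[0,0,0]],[[16,-35,0],[0,0,0]],[[16,-35,0],[0,0,0]],[[16,-35,0],[0,0,0]],[[16,-35,0],[0,0,0]],[[16,-35,0],[0,0,0]],[[0,0,0],[0,0,0]],[[0,0,0],[0,0,0]]]}}

```text
t: 2.1
tool_pos: [0.5568, -0.0226, 0.4037]
orientation: [-3.125, 0.318, 0.003]
force: [0.0, 0.2, -1.5]
opening: 0.0006
gripper_force: 0.0
```

```bash
cat >> h.py <<'E'
def where():
    p=np.load('pose.npy'); s=robot.read_state(); from scipy.spatial.transform import Rotation as R
    M=R.from_rotvec(s['orientation']).as_matrix(); ca,sa=np.cos(p[2]),np.sin(p[2]); B=np.array([[ca,sa,0],[-sa,ca,0],[0,0,1]])
    g=lambda l:(B@(s['tool_pos']+M[:,2]*l-[p[0],p[1],0])*1000).round(1)
    print('t',round(s['t'],2),'tip',g(.186),'grasp',g(.167),'F',(B@s['force']).round(2),'open',round(s['opening']*1000,1),'gf',round(s['gripper_force'],2)); print((B@M).round(3).tolist())
E
python3 -c "
from h import *
where()
im,d,c=snap('top','top1');snap('wrist','wr1')
im2=np.hstack([im[130:300,180:380]])
cv2.imwrite('pics/v1.png',cv2.resize(cv2.imread('pics/wr1.png'),None,fx=1.3,fy=1.3))"
```

```text
t 2.1 tip [ 64.   -0.8 217.7] grasp [ 64.   -0.9 236.7] F [ 0.21  0.02 -1.46] open 0.6 gf 0.0
[[0.004, -1.0, -0.0], [-1.0, -0.004, 0.002], [-0.002, 0.0, -1.0]]
```

View pics/v1.png

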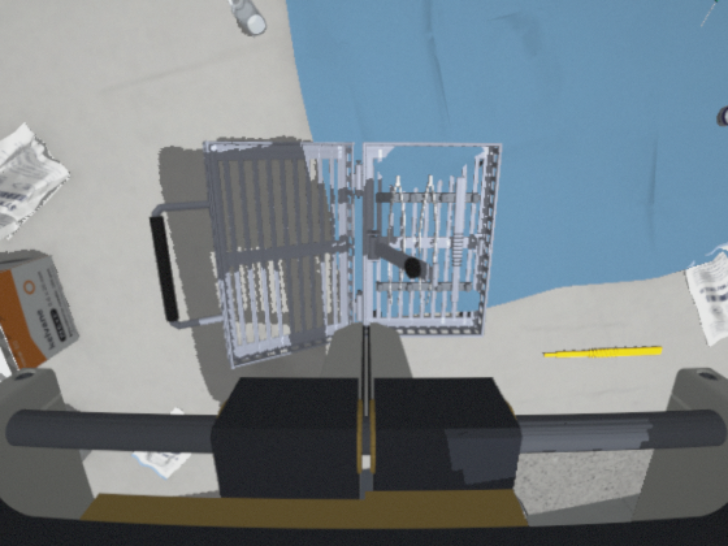

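The wrist view shows the rim corners at (365,144), (501,145), (486,335) and (366,331), the pad at (414,267) and the handle from (157,217) to (172,320). Refining the pose from these.

```bash
python3 - <<'E'
from h import *
from scipy.optimize import least_squares
im,d,c=load('wr1'); t,dt,ct=load('top0')
f=lambda q:(np.array(q,float)+.5)/1.3-.5
px=f([[365,144],[501,145],[486,335]]);hx=f([[157,217],[172,320]]);pd=f([[414,267]])
C=np.array([[62,-95,24],[-62,-95,24],[-62,95,24]])/1000
H=np.array([handle(2.62,-.042),handle(2.62,.042)])
def res(p): return np.r_[(proj(cas(p,C),c)-px).ravel(),(proj(cas(p,H),c)-hx).ravel(),(proj(cas(p,pad(p[3])),c)-pd).ravel()]
p0=np.load('pose.npy');print(res(p0).round(1))
s=least_squares(res,p0,loss='soft_l1');p=s.x;print(p0,p,res(p).round(1));p=(p+p0)/2;np.save('pose.npy',p)
P=cloud(d,c).reshape(-1,3);Q=P-[p[0],p[1],0];ca,sa=np.cos(p[2]),np.sin(p[2]);L=1000*np.c_[ca*Q[:,0]+sa*Q[:,1],-sa*Q[:,0]+ca*Q[:,1],Q[:,2]].reshape(420,560,3)
for u,v in ([414,267],[408,262],[161,240],[166,270],[171,300],[495,240],[480,326]): print(u,v,L[int(v/1.3),int(u/1.3)].round(1))
where()
E
```

```text
[ 0.1  0.3  2.   0.3 -1.1  2.1  1.9  1.   3.   1.2  0.6  2.3]
[ 0.54257781 -0.08498626  1.36459752  1.08926884] [ 0.54429535 -0.08371662  1.36602121  1.07486283] [-1.4 -0.9  0.7 -1.1 -2.1  1.1  0.1 -0.2  1.4  0.2  0.1  0.9]
414 267 [ 24.6  -4.4 104.1]
408 262 [28.7 -6.2 95.8]
161 240 [214.5 -26.3 105.1]
166 270 [214.3  -2.9 104.9]
171 300 [214.   21.5 105. ]
495 240 [-69.7  -3.7   2.3]
480 326 [-59.4  85.6  15. ]
t 2.2 tip [6.090e+01 1.000e-01 2.182e+02] grasp [6.090e+01 1.000e-01 2.372e+02] F [ 0.53 -0.84  0.62] open 0.5 gf 0.0
[[-0.0, -1.0, -0.001], [-1.0, 0.0, 0.001], [-0.001, 0.001, -1.0]]
```

>>> {"name": "apply_moves", "arguments": {"series": [[[0,0,33],[0,0,0]],[[0,0,33],[0,0,0]],[[0,0,33],[0,0,0]],[[0,0,33],[0,0,0]],[[0,5,0],[0,0,0]],[[0,5,0],[0,0,0]],[[0,5,0],[0,0,0]],[[0,5,1],[0,0,0]],[[0,5,2],[0,0,0]],[[0,5,3],[0,0,0]],[[0,4,3],[0,0,0]],[[0,0,0],[0,0,0]]]}}

```text
t: 3.2
tool_pos: [0.5491, -0.0585, 0.2635]
orientation: [3.125, -0.324, -0.0]
force: [1.0, 0.1, -0.3]
opening: 0.0006
gripper_force: 0.0
```

```bash
python3 -c "
from h import *
where()"
```

```text
t 3.2 tip [26.4 -0.3 77.5] grasp [26.4 -0.3 96.5] F [ 0.26 -0.93 -0.28] open 0.6 gf 0.0
[[-0.001, -1.0, -0.0], [-1.0, 0.001, 0.0], [-0.0, 0.0, -1.0]]
```

>>> {"name": "apply_moves", "arguments": {"series": [[[0,4,3],[0,0,0]],[[0,4,4],[0,0,0]],[[0,3,4],[0,0,0]],[[0,3,4],[0,0,0]],[[0,4,6],[0,0,0]],[[0,3,6],[0,0,0]],[[0,0,0],[0,0,0]],[[0,0,-10],[0,0,0]],[[0,0,-10],[0,0,0]],[[0,15,0],[0,0,0]],[[0,15,0],[0,0,0]],[[0,0,0],[0,0,0]]]}}

```text
t: 4.2
tool_pos: [0.5393, -0.1093, 0.259]
orientation: [3.123, -0.324, 0.004]
force: [-0.3, -0.4, -0.0]
opening: 0.0003
gripper_force: 0.0
```

```bash
python3 -c "
from h import *
where()
im,d,c=snap('wrist','wr2');cv2.imwrite('pics/v2.png',im)
p=np.load('pose.npy');P=cloud(d,c);Q=P-[p[0],p[1],0];ca,sa=np.cos(p[2]),np.sin(p[2]);L=1000*np.dstack([ca*Q[...,0]+sa*Q[...,1],-sa*Q[...,0]+ca*Q[...,1],Q[...,2]])
m=(abs(L[...,1])<12)&(L[...,0]<50)&(L[...,0]>-50)&(L[...,2]<70)&(L[...,2]>20);print(m.sum(),L[m][::20].round(0).tolist())"
```

```text
t 4.2 tip [-25.5  -1.6  73. ] grasp [-25.4  -1.6  92. ] F [-0.44  0.23 -0.04] open 0.3 gf 0.0
[[-0.001, -1.0, -0.001], [-1.0, 0.001, -0.003], [0.003, 0.001, -1.0]]
1887 [[50.0, -12.0, 26.0], [49.0, -8.0, 27.0], [43.0, -7.0, 28.0], [42.0, -8.0, 31.0], [47.0, -6.0, 27.0], [30.0, -8.0, 34.0], [41.0, -6.0, 31.0], [24.0, -8.0, 37.0], [40.0, -6.0, 32.0], [24.0, -8.0, 37.0], [45.0, -4.0, 30.0], [27.0, -7.0, 37.0], [-46.0, -3.0, 27.0], [37.0, -5.0, 33.0], [20.0, -7.0, 40.0], [-48.0, -2.0, 28.0], [35.0, -4.0, 32.0], [19.0, -6.0, 40.0], [3.0, -9.0, 46.0], [40.0, -2.0, 32.0], [23.0, -5.0, 37.0], [7.0, -7.0, 44.0], [50.0, -0.0, 28.0], [32.0, -3.0, 34.0], [16.0, -6.0, 41.0], [0.0, -8.0, 46.0], [47.0, 1.0, 28.0], [30.0, -2.0, 34.0], [14.0, -5.0, 41.0], [-2.0, -7.0, 47.0], [-50.0, 1.0, 29.0], [32.0, -1.0, 33.0], [16.0, -4.0, 41.0], [0.0, -6.0, 47.0], [-14.0, -8.0, 51.0], [42.0, 1.0, 31.0], [25.0, -2.0, 38.0], [10.0, -4.0, 43.0], [-5.0, -6.0, 49.0], [-19.0, -9.0, 55.0], [42.0, 2.0, 31.0], [25.0, -0.0, 36.0], [9.0, -3.0, 44.0], [-6.0, -6.0, 49.0], [-20.0, -9.0, 56.0], [50.0, 4.0, 28.0], [33.0, 1.0, 3
[... 258 characters left out ...]
42.0], [-4.0, -3.0, 48.0], [-18.0, -8.0, 61.0], [-32.0, -7.0, 58.0], [37.0, 5.0, 32.0], [20.0, 2.0, 39.0], [4.0, -1.0, 45.0], [-11.0, -6.0, 57.0], [-24.0, -6.0, 56.0], [-41.0, -7.0, 60.0], [27.0, 4.0, 36.0], [11.0, 1.0, 42.0], [-4.0, -2.0, 48.0], [-20.0, -7.0, 61.0], [-33.0, -5.0, 57.0], [29.0, 5.0, 35.0], [13.0, 2.0, 42.0], [-2.0, -1.0, 49.0], [-17.0, -6.0, 61.0], [-38.0, -7.0, 62.0], [18.0, 5.0, 38.0], [2.0, 1.0, 45.0], [-13.0, -5.0, 59.0], [-37.0, -5.0, 59.0], [15.0, 4.0, 40.0], [-1.0, 1.0, 48.0], [-16.0, -4.0, 60.0], [48.0, 12.0, 26.0], [3.0, 3.0, 46.0], [-12.0, -3.0, 58.0], [8.0, 4.0, 44.0], [-7.0, 2.0, 49.0], [3.0, 4.0, 46.0], [-12.0, -2.0, 59.0], [-9.0, -0.0, 57.0], [-6.0, 5.0, 50.0]]
```

View pics/v2.png

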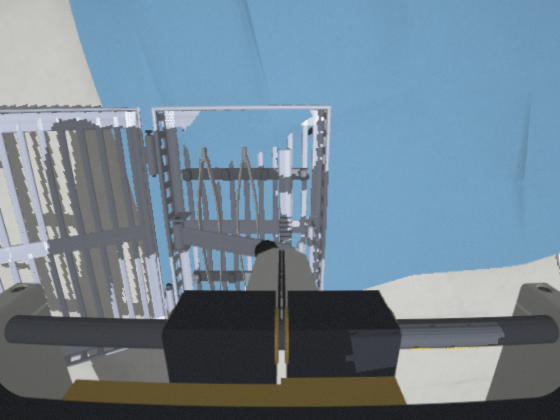

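The bar is now at about 0.38 rad. The pad is at about (265,250), right under the closed fingertips, so I'll press straight down.

>>> {"name": "apply_moves", "arguments": {"series": [[[0,0,10],[0,0,0]],[[0,0,8],[0,0,0]],[[0,0,6],[0,0,0]],[[0,0,6],[0,0,0]],[[0,0,4],[0,0,0]],[[0,0,2],[0,0,0]],[[0,0,2],[0,0,0]],[[0,0,2],[0,0,0]]]}}

```text
t: 4.92
tool_pos: [0.5391, -0.1075, 0.2173]
orientation: [-3.125, 0.323, 0.0]
force: [-7.8, 2.1, 18.9]
opening: 0.0005
gripper_force: 9.6
```

```bash
python3 -c "
from h import *
where()"
```

```text
t 4.92 tip [-23.5  -0.4  31.3] grasp [-23.5  -0.4  50.3] F [ 0.45  8.04 18.89] open 0.5 gf 9.61
[[-0.001, -1.0, 0.0], [-1.0, 0.001, 0.0], [-0.0, -0.0, -1.0]]
```

>>> {"name": "apply_moves", "arguments": {"series": [[[0,0,1],[0,0,0]],[[0,0,0],[0,0,0]],[[0,0,0],[0,0,0]],[[0,0,-5],[0,0,0]],[[0,0,-20],[0,0,0]],[[0,0,-35],[0,0,0]],[[0,0,-35],[0,0,0]],[[0,0,-35],[0,0,0]],[[0,0,-35],[0,0,0]],[[0,-20,-30],[0,0,0]],[[0,-40,0],[0,0,0]],[[0,-40,0],[0,0,0]]], "claw": 0.45}}

```text
t: 5.92
tool_pos: [0.5601, -0.0095, 0.4146]
orientation: [-3.124, 0.328, -0.01]
force: [0.0, -0.6, -0.9]
opening: 0.0419
gripper_force: 0.0
```

```bash
python3 -c "
from h import *
where()
im,d,c=snap('wrist','wr3');cv2.imwrite('pics/v3.png',cv2.resize(im,None,fx=1.4,fy=1.4))
p=np.load('pose.npy');P=cloud(d,c);Q=P-[p[0],p[1],0];ca,sa=np.cos(p[2]),np.sin(p[2]);L=1000*np.dstack([ca*Q[...,0]+sa*Q[...,1],-sa*Q[...,0]+ca*Q[...,1],Q[...,2]])
for x in (30,20,10,0,-10,-25,-40):
  m=(abs(L[...,1])<5)&(abs(L[...,0]-x)<3)&(L[...,2]<60)&(L[...,2]>14); print(x,m.sum(),np.median(L[m],axis=0))
m=(L[...,0]>190)&(L[...,0]<240)&(abs(L[...,1])<40)&(L[...,2]>80)&(L[...,2]<125);print('handle',m.sum(),np.median(L[m],axis=0))
"
```

```text
t 5.92 tip [ 76.9  -2.1 228.6] grasp [ 76.8  -2.  247.6] F [-0.54 -0.14 -0.86] open 41.9 gf 0.0
[[-0.004, -1.0, 0.001], [-1.0, 0.004, -0.006], [0.006, -0.001, -1.0]]
30 37 [30.19409299  0.53418464 25.65415401]
20 39 [20.12092549 -0.49644929 25.84679954]
10 38 [ 9.89814935 -0.43038502 25.6812791 ]
0 35 [-0.29661122 -0.58425167 25.67639789]
-10 36 [-10.02784515   0.15386551  25.6554104 ]
-25 38 [-24.76883712   0.43828142  31.98773596]
-40 28 [-40.436599    -0.36846951  24.79760366]
handle 756 [215.32391517  -0.47786484 104.87395974]
```

View pics/v3.png

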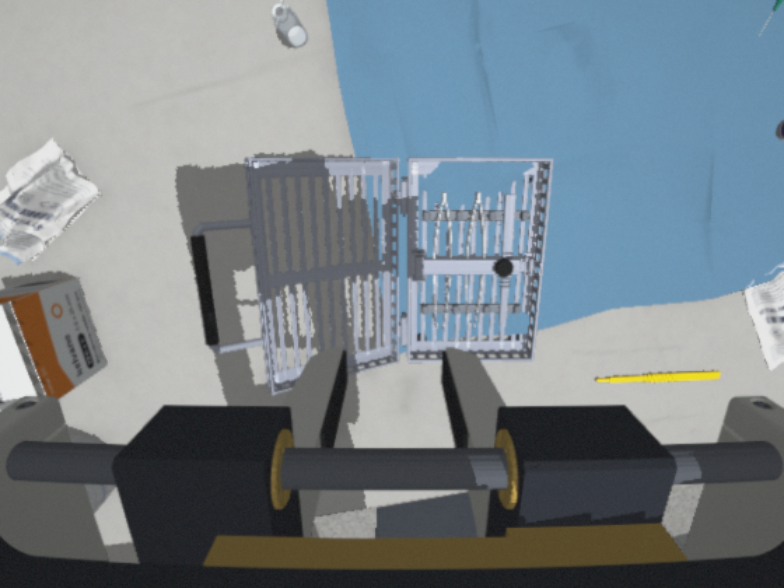

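The bar lies flat: strap top at z=25.7 mm and pad at z=32.0 mm, pixel (503,267). It snapped in. The handle is seen at (215,0) with its top at 104.9 mm, which matches the model. Next I'll go to the handle.

>>> {"name": "apply_moves", "arguments": {"series": [[[0,-34.5,0],[0,0,0]],[[0,-34.5,0],[0,0,0]],[[0,-34.5,0],[0,0,0]],[[0,-34.5,0],[0,0,0]],[[0,0,32],[0,0,0]],[[0,0,32],[0,0,0]],[[0,0,32],[0,0,0]],[[0,0,0],[0,0,0]],[[0,0,0],[0,0,0]],[[0,0,0],[0,0,0]]], "claw": 0.45, "newtons": 6}}

```text
t: 6.8
tool_pos: [0.5881, 0.1253, 0.3166]
orientation: [-3.124, 0.323, -0.002]
force: [0.4, -0.4, 0.1]
opening: 0.0417
gripper_force: 0.0
```

```bash
python3 -c "
from h import *
where()"
```

```text
t 6.8 tip [214.5  -1.2 130.6] grasp [214.5  -1.2 149.6] F [-0.3  -0.48  0.05] open 41.7 gf 0.0
[[-0.001, -1.0, 0.001], [-1.0, 0.001, -0.001], [0.001, -0.001, -1.0]]
```

Down 49 mm, then close gently.

>>> {"name": "apply_moves", "arguments": {"series": [[[0,-1,20],[0,0,0]],[[0,0,20],[0,0,0]],[[0,0,9],[0,0,0]],[[0,0,0],[0,0,0]],[[0,0,0],[0,0,0]]]}}

```text
t: 7.22
tool_pos: [0.5884, 0.1262, 0.2673]
orientation: [-3.125, 0.324, -0.002]
force: [-0.1, -0.0, 1.2]
opening: 0.0416
gripper_force: 0.0
```

>>> {"name": "apply_moves", "arguments": {"series": [[[0,0,0],[0,0,0]],[[0,0,0],[0,0,0]],[[0,0,0],[0,0,0]],[[0,0,0],[0,0,0]],[[0,0,0],[0,0,0]],[[0,0,0],[0,0,0]],[[0,0,0],[0,0,0]],[[0,0,0],[0,0,0]]], "claw": 0, "newtons": 6}}

```text
t: 7.88
tool_pos: [0.5883, 0.128, 0.2671]
orientation: [-3.121, 0.322, -0.003]
force: [0.4, 9.3, 3.6]
opening: 0.0098
gripper_force: 6.0
```

```bash
python3 -c "
from h import *
where()
a=np.linspace(2.62,1.412,21);H=np.array([handle(x) for x in a])*1000
print(np.diff(H,axis=0).round(1)[:,[0,2]].tolist(),H[0],H[-1])"
```

```text
t 7.88 tip [217.8  -1.   81.1] grasp [217.7  -0.9 100.1] F [9.19 1.48 3.6 ] open 9.8 gf 6.0
[[0.0, -1.0, 0.004], [-1.0, -0.0, -0.002], [0.002, -0.004, -1.0]]
[[-4.9, 8.9], [-5.4, 8.6], [-5.9, 8.2], [-6.4, 7.9], [-6.9, 7.5], [-7.3, 7.0], [-7.7, 6.6], [-8.1, 6.1], [-8.5, 5.6], [-8.8, 5.1], [-9.1, 4.5], [-9.3, 4.0], [-9.6, 3.4], [-9.8, 2.8], [-9.9, 2.2], [-10.0, 1.6], [-10.1, 1.0], [-10.1, 0.4], [-10.2, -0.2], [-10.1, -0.8]] [215.64658234   0.         100.77174215] [ 47.33354155   0.         191.15131866]
```

>>> {"name": "apply_moves", "arguments": {"series": [[[0,-2,0],[0,0,0]],[[0,2.5,-4.5],[0,0,0]],[[0,2.4,-4.4],[0,0,0]],[[0,5.4,-8.6],[0,0,0]],[[0,5.9,-8.2],[0,0,0]],[[0,6.4,-7.9],[0,0,0]],[[0,6.9,-7.5],[0,0,0]],[[0,7.3,-7.0],[0,0,0]],[[0,7.7,-6.6],[0,0,0]],[[0,8.1,-6.1],[0,0,0]],[[0,0,0],[0,0,0]],[[0,0,0],[0,0,0]]]}}

```text
t: 8.88
tool_pos: [0.5779, 0.0771, 0.3284]
orientation: [-3.123, 0.324, -0.004]
force: [-1.0, 4.6, 6.2]
opening: 0.0095
gripper_force: 6.0
```

```bash
python3 -c "
from h import *
where(); print(handle(2.62-8*.0604)*1000)"
```

```text
t 8.88 tip [165.5  -1.3 142.4] grasp [165.4  -1.2 161.4] F [4.31 1.93 6.19] open 9.5 gf 6.0
[[-0.001, -1.0, 0.002], [-1.0, 0.001, -0.002], [0.002, -0.002, -1.0]]
[162.84463018   0.         161.51042726]
```

>>> {"name": "apply_moves", "arguments": {"series": [[[0,7.5,-6.6],[0,0,0]],[[0,8.8,-5.1],[0,0,0]],[[0,9.1,-4.5],[0,0,0]],[[0,9.3,-4.0],[0,0,0]],[[0,9.6,-3.4],[0,0,0]],[[0,9.8,-2.8],[0,0,0]],[[0,9.9,-2.2],[0,0,0]],[[0,10,-1.6],[0,0,0]],[[0,10.1,-1],[0,0,0]],[[0,7,-0.3],[0,0,0]],[[0,4,0],[0,0,0]],[[0,0,0],[0,0,0]]]}}

```text
t: 9.88
tool_pos: [0.5577, -0.0173, 0.3578]
orientation: [3.125, -0.325, -0.001]
force: [-0.6, 0.2, 1.7]
opening: 0.0097
gripper_force: 6.0
```

```bash
python3 -c "
from h import *
where()
im,d,c=snap('scene','sc4'); cv2.imwrite('pics/v4.png',cv2.resize(im[120:290,200:400],None,fx=4,fy=3.5,interpolation=cv2.INTER_CUBIC))
im,d,c=snap('wrist','wr4')"
```

```text
t 9.88 tip [ 68.5  -0.2 171.8] grasp [ 68.6  -0.2 190.8] F [0.05 0.63 1.67] open 9.7 gf 6.0
[[-0.002, -1.0, -0.0], [-1.0, 0.002, 0.001], [-0.001, 0.0, -1.0]]
```

View pics/wr4.png

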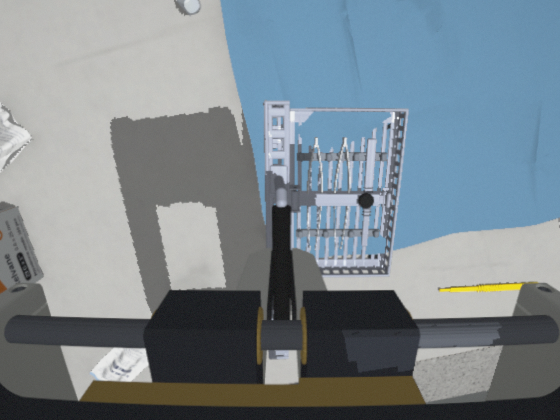

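The handle is gripped at about (282,250), the lid is close to upright and the bar is still flat. About 20 mm of the arc remains.

>>> {"name": "apply_moves", "arguments": {"series": [[[0,5,-0.3],[0,0,0]],[[0,5,0],[0,0,0]],[[0,5,0],[0,0,0]],[[0,3,0.3],[0,0,0]],[[0,2.5,0.3],[0,0,0]],[[0,0,0],[0,0,0]],[[0,0,0],[0,0,0]],[[0,0,0],[0,0,0]],[[0,0,0],[0,0,0]]]}}

```text
t: 10.73
tool_pos: [0.5537, -0.0362, 0.3574]
orientation: [-3.125, 0.323, 0.001]
force: [1.3, 0.7, -5.5]
opening: 0.0096
gripper_force: 6.0
```

```bash
python3 - <<'E'
from h import *
where()
p=np.load('pose.npy');ca,sa=np.cos(p[2]),np.sin(p[2])
for n in('wrist','scene','top'):
    im,d,c=snap(n,n+'5');P=cloud(d,c);Q=P-[p[0],p[1],0];L=1000*np.dstack([ca*Q[...,0]+sa*Q[...,1],-sa*Q[...,0]+ca*Q[...,1],Q[...,2]])
    # lid sheet/front edge points, away from the gripper and fingers
    m=(abs(L[...,1])<93)&(abs(L[...,1])>45)&(L[...,2]>60)&(L[...,2]<152)&(L[...,0]>20)&(L[...,0]<100)&(d>0)
    q=L[m];print(n,m.sum())
    for z in range(60,155,10):
        s=q[(q[:,2]>=z)&(q[:,2]<z+10)]
        if len(s)>5: print(z,len(s),np.percentile(s[:,0],[5,25,50,75,95]).round(1))
im=cv2.imread('pics/wrist5.png');cv2.imwrite('pics/v5.png',np.vstack([cv2.resize(im[60:300,200:440],(560,400)),cv2.resize(cv2.imread('pics/scene5.png')[160:240,220:360],(560,200))]))
E
```

```text
t 10.73 tip [ 4.930e+01 -1.000e-01  1.714e+02] grasp [ 49.3  -0.2 190.4] F [ 0.91 -1.15 -5.48] open 9.6 gf 6.0
[[-0.001, -1.0, 0.0], [-1.0, 0.001, 0.001], [-0.001, -0.0, -1.0]]
wrist 1130
60 24 [76.1 76.3 76.9 77.6 77.8]
70 33 [75.  75.5 75.7 75.9 76.1]
80 48 [73.2 73.8 74.  74.2 74.5]
90 54 [71.7 72.  72.2 72.4 72.8]
100 61 [70.  70.2 70.4 70.7 71.1]
110 72 [68.  68.3 68.6 68.9 69.5]
120 90 [66.1 66.3 66.7 67.1 67.8]
130 60 [64.7 64.9 65.1 65.3 66.3]
140 37 [48.4 48.8 49.6 52.  64.7]
150 651 [48.4 49.6 51.2 54.4 59.3]
scene 271
60 20 [73.2 75.3 76.8 77.8 79.2]
70 26 [72.2 73.8 75.1 75.8 76.8]
80 22 [71.5 72.8 73.5 73.9 74.9]
90 27 [70.  71.1 71.8 72.6 73.2]
100 25 [67.8 69.2 70.  70.6 70.8]
110 28 [66.8 67.6 68.2 69.1 69.9]
120 25 [64.4 66.1 66.4 67.  68.5]
130 28 [62.9 64.  64.8 65.4 66.8]
140 36 [48.8 55.8 62.9 64.  64.7]
150 34 [49.9 52.5 56.8 61.  65. ]
top 142
60 7 [73.3 73.8 74.1 75.1 75.7]
70 10 [72.1 72.7 73.1 73.4 74. ]
80 13 [70.  70.7 71.2 71.7 72.3]
90 11 [68.9 69.3 69.7 70.  70.3]
100 11 [67.2 67.4 67.9 68.2 68.6]
110 14 [65.2 65.6 66.2 66.7 67.2]
120 10 [63.6 64.  64.6 64.8 65.5]
130 11 [62.3 62.7 63.  63.8 64.3]
140 26 [46.3 48.7 54.2 61.4 62.2]
150 29 [47.  49.  54.6 58.6 60.7]
```

View pics/v5.png

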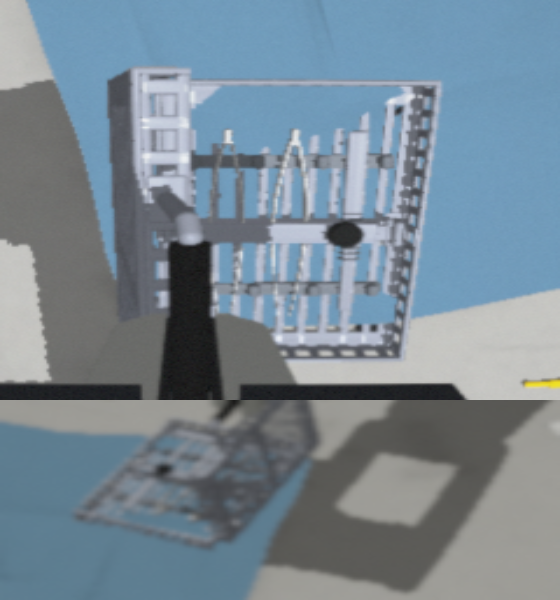

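The lid sheet's slope gives 1.396 to 1.404 rad in all three cameras, against a target of 1.412. The bar is flat with the pad at (345,235), and the instruments are in place. One small trim, then let it settle.

>>> {"name": "apply_moves", "arguments": {"series": [[[0,-1,0.5],[0,0,0]],[[0,-0.5,0.5],[0,0,0]],[[0,0,0],[0,0,0]],[[0,0,0],[0,0,0]],[[0,0,0],[0,0,0]],[[0,0,0],[0,0,0]],[[0,0,0],[0,0,0]],[[0,0,0],[0,0,0]]]}}

```text
t: 11.55
tool_pos: [0.554, -0.0349, 0.3573]
orientation: [3.125, -0.323, -0.0]
force: [-4.3, 0.1, 4.9]
opening: 0.0095
gripper_force: 6.0
```

```bash
python3 - <<'E'
from h import *
where()
p=np.load('pose.npy');ca,sa=np.cos(p[2]),np.sin(p[2])
for n in ('wrist','scene'):
    im,d,c=snap(n,n+'6');P=cloud(d,c);Q=P-[p[0],p[1],0];L=1000*np.dstack([ca*Q[...,0]+sa*Q[...,1],-sa*Q[...,0]+ca*Q[...,1],Q[...,2]])
    m=(abs(L[...,1])<93)&(abs(L[...,1])>45)&(L[...,2]>60)&(L[...,2]<138)&(L[...,0]>60)&(L[...,0]<100)
    print(n,np.pi/2+np.arctan(np.polyfit(L[m][:,2],L[m][:,0],1)[0]))
    m=(abs(L[...,1])<5)&(abs(L[...,0]+25)<3)&(L[...,2]>14)&(L[...,2]<60);print(np.median(L[m],axis=0))
print(abs(robot.read_state()['dq']).max())
for u,v in [(431,205),(277,151)]:
    im,d,c=load('top5'); print(cloud(d,c)[v,u].round(3))
E
```

```text
t 11.55 tip [ 50.5  -0.3 171.3] grasp [ 50.5  -0.3 190.3] F [-0.83  4.27  4.85] open 9.5 gf 6.0
[[-0.001, -1.0, -0.0], [-1.0, 0.001, 0.0], [-0.0, 0.0, -1.0]]
wrist 1.4164325079848419
[-24.80639038   0.29271584  32.19661841]
scene 1.4190163451864775
[-24.40055156  -3.50509974  33.53142292]
0.002153013908668854
[ 0.606 -0.386  0.039]
[0.76  0.028 0.049]
```

The lid is at about 1.417 rad and still, gripped at 6 N. The bar is down, and the vial and ampoule are where they started.

```bash
python3 -c "
from plant import robot
print(robot.close_job())"
```

```text
the job is handed in; nothing more can be done
None
```

I handed the job in with the hold-down bar snapped flat under its catch and the lid held still by its handle at about 1.417 rad (balance is 1.412); the instruments, vial and ampoule looked in place, I didn't re-measure the sample cup, and no verdict came back.

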